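Raise a pail's bail and hang the pail on a forked hanger

TASK

The little steel chip pail stands in the way on the carving table with its wire bail folded down. While it stands there, swing the bail up until it is upright, without dragging or tipping the pail; then lift the pail by the bail's wooden grip and hang it on the forked hanger so that the wire lies in the dips of both prongs, lowering it gently until the hanger has the weight, and let go so that it hangs still. Leave everything else on the table where it is.

Things in the scene. Friction and masses are not known exactly. Their poses are not given: they have to be found in the camera images.
- pail: Small round open steel pail, 66 mm tall, 84 mm outer diameter at the rim, 82 mm at the foot, walls 3 mm, 0.48 to 0.74 kg with its bail. Origin: centre of its underside; z up. The bail's pivots are ears at 60 mm height on its +y and -y sides; the pivot line is parallel to the pail's y axis.
- bail (a joint): Angle of the wire bail, rad: 0 = upright, straight over the pail; positive = leaning to the pail's +x side. At the start it is folded down there, at 1.45 to 1.65: about level, sticking out past the rim. Stops at -1.7 and 1.7. The hinge is stiff enough (0.055 N m) that the bail stays where it is left; the pail can swing about it when lifted.
- grip (a point): Centre of the bail's wooden grip, a sleeve 12 mm in diameter, 34 mm long, that turns easily on the wire, 100 mm from the pivot line. y runs along grip and wire, z away from the pivots. Beside it the bare wire (5 mm thick) runs straight to 43 mm from the middle (legs 98 mm apart). Folded, the grip's centre is 52 to 72 mm above the table and about 57 mm clear of the rim.
- hanger: Fixed steel stand: a post carries, by a clamp, a fork of two level round prongs (8 mm thick, at y = +28 and -28 mm, 48 mm clear between) that point to the stand's -x, each ending in a dip and an upturned tip. Origin: on the table straight below the dips, midway between the prongs; z up, x towards the post. A wire lying in both dips runs along y with its centre at x = 0.
- post_top (a point): Top of the stand's post (18 mm thick), at x = 105 mm, 240 mm high. The clamp's height is set by hand and not measured: a wire in the dips has its centre 190 to 225 mm above the table. Dips 6 mm deep, 12 mm wide; on the level part behind them (x = 18 to 80 mm) a wire lies 6.5 mm higher; tips reach to x = -20 mm and 21 mm above the wire. The fork is firm. Base plate 12 mm thick, x = 35 to 165 mm.
- mallet: Bystander: wooden carver's mallet lying down, 255 mm long, head 64 mm in diameter. Origin at table height near its handle's end; x runs along it to the head.
- whetstone: Bystander: grey stone 150 x 50 x 22 mm. Origin: centre of its underside.
- gouge: Bystander: carving gouge lying down, 205 mm long along its x, wooden handle 22 mm thick. Origin at table height, 70 mm from the handle's end.
- wax_tin: Bystander: round tin, 70 mm in diameter, 35 mm tall. Origin: centre of its underside.
- water: Bystander: clear bottle, 64 mm in diameter, 190 mm tall. Origin: centre of its underside.
- blank: Bystander: roughed-out wood block 130 x 60 x 80 mm. Origin: centre of its underside.
- bowl: Bystander: small wooden bowl, 100 mm in diameter, 45 mm tall. Origin: centre of its underside.
Things that resemble listed ones, but are neither listed nor needed, are in the scene too. Of the things shaped like the pail, the steel one is meant.

How it is judged:
By the outcome, as a careful person would: the job done as asked, in the order asked, and still so for the second after the job is handed in, with the robot touching nothing.
It also fails if it takes over 72 s, if anything falls off the work surface, if the arm or the gripper's body presses on something with over 40 N, if the wrist force passes 120 N, or if a joint passes its speed limit or range.

ROBOT

A 6-joint arm with a two-finger parallel gripper is mounted at the origin on the work surface. World frame = base frame: x ahead of the robot, y to its left, z up, the work surface at z = 0. Lengths are in m, angles in degrees, forces in N, time in s.
With the tool pointing down it reaches from about 0.35 to 0.875 m from the base axis. Payload 4.2 kg.
Tool frame: the origin (TCP) lies midway between the tips of the shut fingers; the grasp point (between the pads) lies 19 mm behind it; z points along the fingers, x is the direction in which the jaws open and shut, and the axes are right-handed (so a half turn about z gives the same grasp; the last joint's range is limited). The gripper opens to 85 mm and grips with 20 to 120 N. Pads are 22 mm wide; open, the fingers measure 114 mm over their backs; the gripper's body (76 mm by 85 mm) begins 54 mm behind the grasp point. The pads swing forward as they close: fully open they stand 13 mm farther back than shut.
Start: joints at [-50.902, 22.042, 0.453, 0, -68.411, -14.817], TCP at [0.257, -0.57, 0.231] pointing down, gripper open.
Joint ranges: [-179.83, 179.83], [-69.29, 118.12], [-61.27, 80.66], [-181.25, 117.63], [-171.15, -9.14], [-177.46, 177.46]. Speed limits (degrees/s): [159.86, 159.86, 180, 180, 180, 180].

INTERFACE

Orientations are given as a 3x3 rotation matrix whose columns are the frame's x, y, z axes.
In Python, from station import ctrl gives the robot as it stands. The module is installed in compiled form; this text tells all that it offers.
- The arm moves only by the shell command python3 -m handwheel 'ROWS' [OPENING] [FORCE]. ROWS is JSON, a list of rows, each an object with "xyz": the shift along the tool's x, y, z in mm, a list of three; "spin": the turn about the tool's z in rad. In form: [{"xyz": [dx, dy, dz], "spin": spin}, ...]. A call has exactly 8 rows; each row is the pose to reach, as a shift and turn from the pose commanded when the call began, along the tool's axes at that moment; what a row does not reach only later rows make up. A row lasts 1/8 s, in which the tool goes at most 62.5 mm and 10.7 degrees, less where a joint would pass 70% of its speed; a pose out of reach is approached as far as the arm can. A call with a gripper value outside its range is refused whole. OPENING is the opening, from 0 (shut) to 1 (fully open), set as the call begins (- or left out, the last holds). The fingers move at their own pace and stop on an object; FORCE is the grip in N (left out, the last holds). Time passes only in rows, so rows that repeat a pose let the fingers close, or fill a call up. It gives the time, the measured TCP pose, the force and the opening at its end, in the units of the state.
- ctrl.sense(): the state, without advancing time (a new reading comes with each control period).
- ctrl.grab_frame(name): name is "side" or "top"; returns the picture (480x640x3 uint8, red, green, blue); there is no depth.
- ctrl.camera_info(name): a dict with "mtx" (3x3 intrinsics, pixels), "pose" (4x4, takes a point from camera to world coordinates). Camera axes: x right, y up, looking along -z (the intrinsics and any distortion apply to the point x, -y, -z); pixel columns grow to the right and rows downward; lengths in m; the calibration is good to about 2 mm. A picture is of the moment at which its call begins. camera_info takes no time and is no camera call.
- ctrl.job_done(): hands the job in, once; it reports no verdict.
The state is a dict: "t": time; "joints": joint angles; "joint_vel": joint speeds; "effort": joint torques, N m; "tcp_pos": TCP position; "tcp_rot": TCP orientation; "wrist_force": force on the tool from outside, world axes, zero at the start; "torque": the same for the moment, N m; "opening": finger opening in m.
Only numpy, scipy, OpenCV 4.12 (cv2) and the standard library are available. Lean on these libraries where they do the work, as an engineer would, in place of code of your own. Each camera call takes 0.05 s, during which the arm holds its last target. There are 200 camera calls.

## Working session

There is one attempt and no reset: what is moved stays moved. The work goes in short steps, Python scripts to look and compute and a shell command to move; the robot and the scene stay as the last step left them, time stands still between calls to the robot, and variables do not carry over. Pictures are saved under pics/ and viewed, about 8 in all and at most 12, crops included, and the job is handed in when it is done.

```bash
mkdir -p pics; cat > h.py <<'E'
import numpy as np, cv2
from station import ctrl
def snap(n,f):
    im=ctrl.grab_frame(n); cv2.imwrite('pics/'+f+'.png',im[:,:,::-1]); return im
def P(n,p):
    c=ctrl.camera_info(n); T=np.array(c['pose']); q=np.linalg.inv(T)@np.r_[p,1]; q=q[:3]*[1,-1,-1]
    u=np.array(c['mtx'])@q; return u[:2]/u[2]
def ray(n,uv):
    c=ctrl.camera_info(n); T=np.array(c['pose']); d=np.linalg.inv(np.array(c['mtx']))@np.r_[uv,1]
    return T[:3,3], T[:3,:3]@(d*[1,-1,-1])
def atz(n,uv,z):
    o,d=ray(n,uv); return o+d*(z-o[2])/d[2]
def tri(a,b):
    (o1,d1),(o2,d2)=ray('top',a),ray('side',b); d1=d1/np.linalg.norm(d1);d2=d2/np.linalg.norm(d2)
    s=np.linalg.lstsq(np.c_[d1,-d2],o2-o1,rcond=None)[0]; p,q=o1+d1*s[0],o2+d2*s[1]
    return (p+q)/2, np.linalg.norm(p-q)
def totool(v):
    return np.array(ctrl.sense()['tcp_rot']).T@np.array(v)*1000
E
python3 - <<'E'
from h import *
snap('top','t1');snap('side','s1')
np.set_printoptions(precision=3,suppress=True)
for n in('top','side'):
    c=ctrl.camera_info(n);print(c)
s=ctrl.sense();print(s['tcp_rot'],s['t'],s['tcp_pos'],s['wrist_force'])
E
```

```text
{'mtx': array([[551.771,   0.   , 333.43 ],
       [  0.   , 551.771, 237.774],
       [  0.   ,   0.   ,   1.   ]]), 'pose': array([[ 0.003,  0.995, -0.099,  0.346],
       [-1.   ,  0.003,  0.001, -0.071],
       [ 0.001,  0.099,  0.995,  1.49 ],
       [ 0.   ,  0.   ,  0.   ,  1.   ]])}
{'mtx': array([[596.342,   0.   , 319.945],
       [  0.   , 596.342, 244.723],
       [  0.   ,   0.   ,   1.   ]]), 'pose': array([[ 0.718,  0.522, -0.46 , -0.303],
       [-0.696,  0.529, -0.486, -0.901],
       [-0.01 ,  0.669,  0.743,  1.428],
       [ 0.   ,  0.   ,  0.   ,  1.   ]])}
[[-0.411  0.912 -0.001]
 [ 0.912  0.411  0.002]
 [ 0.002 -0.    -1.   ]] 0.1 [ 0.257 -0.569  0.23 ] [-0.146  0.037 -0.721]
```

View pics/t1.png

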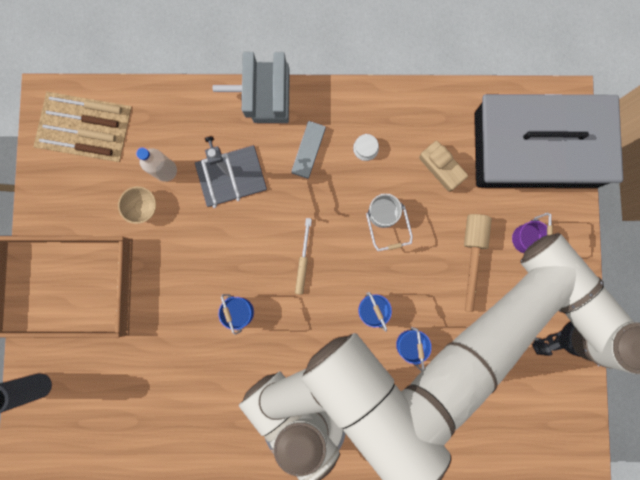

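View pics/s1.png

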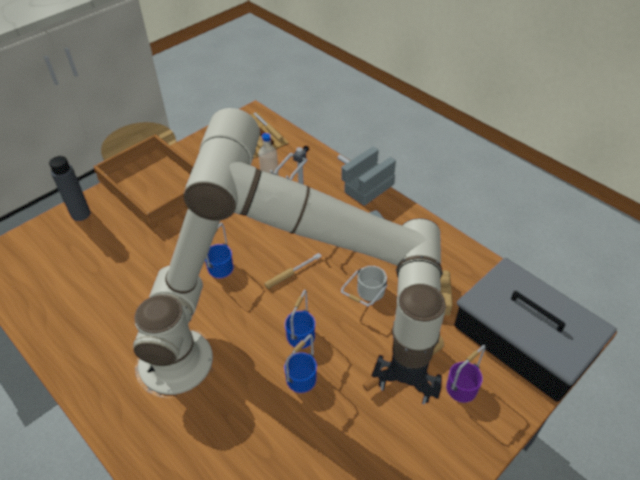

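The top view shows the steel pail at about (386,211), its bail folded towards the robot with the grip near (393,246). The hanger's post is at about (212,150) and its prong tips near (212–238,205). In the side view the pail is at (371,284) and the fork near (290,160). Next I'll view enlarged crops.

```bash
python3 - <<'E'
from h import *
t=cv2.imread('pics/t1.png');s=cv2.imread('pics/s1.png')
r=lambda im,x,y,w,h:cv2.resize(im[y:y+h,x:x+w],(400,300),interpolation=cv2.INTER_CUBIC)
a=np.vstack([np.hstack([r(t,350,180,80,80*3//4+20)if 0 else r(t,345,185,80,75)if 0 else r(t,345,190,88,66),r(t,190,130,104,78)]),
 np.hstack([r(s,325,255,80,60),r(s,250,130,80,60)])])
cv2.imwrite('pics/c1.png',a)
E
```

```text
(no output)
```

View pics/c1.png

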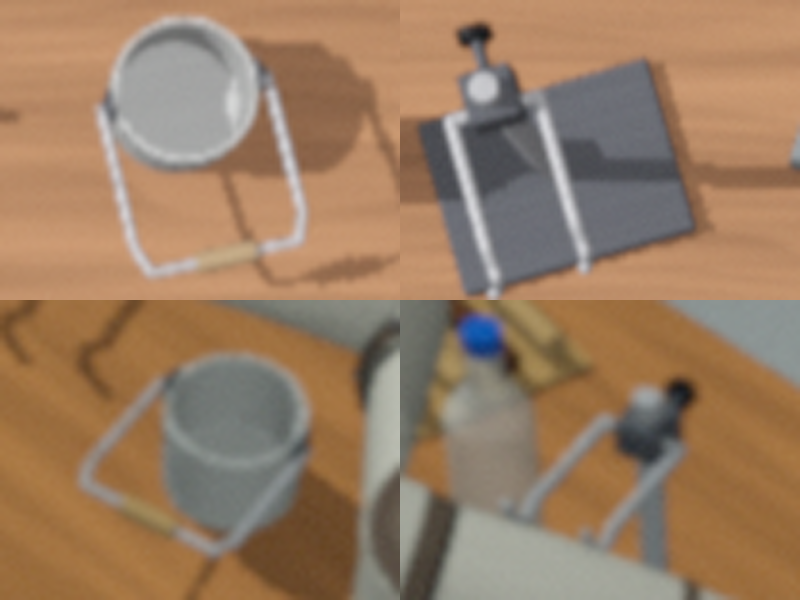

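The crop shows, in original pixels:
- **Top view:** grip (394.7,246.5), ears (368.3,213.1) and (402.9,207.2), prong tips (214.2,205.4) and (238.1,199.2), post top (211.6,152.9).
- **Side view:** grip (354.4,298), ears (359.4,271) and (385.6,285.4), tips about (271.6,171) and (288,177), post top (300,149).

```bash
python3 - <<'E'
from h import *
np.set_printoptions(precision=4,suppress=True)
D=dict(grip=((394.7,246.5),(354.4,298)),earL=((368.3,213.1),(359.4,271)),earR=((402.9,207.2),(385.6,285.4)),tipL=((214.2,205.4),(271.6,171)),tipR=((238.1,199.2),(288,177)),post=((211.6,152.9),(300,149)))
R={k:tri(*v) for k,v in D.items()}
for k,v in R.items(): print(k,v[0],round(v[1],4))
print('rim c',atz('top',(385.7,210.2),.066))
g=R['grip'][0];e=(R['earL'][0]+R['earR'][0])/2;print('ears mid',e)
m=(R['tipL'][0]+R['tipR'][0])/2
print('post z.24',atz('top',(211.6,152.9),.24),'tipmid',m,atz('top',(226.15,202.3),.225))
print('yaw bail', np.degrees(np.arctan2(*(g-e)[1::-1])),'ear perp',np.degrees(np.arctan2(*(R['earR'][0]-R['earL'][0])[1::-1])))
print('hanger -x yaw',np.degrees(np.arctan2(*(m-R['post'][0])[1::-1])))
E
```

```text
grip [ 0.4649 -0.2302  0.0732] 0.0001
earL [ 0.5545 -0.1641  0.0593] 0.0023
earR [ 0.5702 -0.2546  0.0586] 0.0014
tipL [0.546  0.2035 0.2282] 0.0004
tipR [0.5614 0.1477 0.2293] 0.0028
post [0.6677 0.2089 0.2408] 0.0033
rim c [ 0.5604 -0.2083  0.066 ]
ears mid [ 0.5623 -0.2093  0.059 ]
post z.24 [0.6666 0.2101 0.24  ] tipmid [0.5537 0.1756 0.2287] [0.5537 0.1768 0.225 ]
yaw bail -167.92750906137346 ear perp -80.1930140240043
hanger -x yaw -163.71156713737204
```

Everything triangulates consistently. The hanger's dips are at about (0.569, 0.180), with the wire height around 0.208 m and the hanger's +x at a yaw of about 16°. The pail's +x is at a yaw of about −169°. Now I'll move above the grip.

```bash
python3 -m handwheel '[{"xyz":[30,45,0],"spin":-0.17},{"xyz":[60,90,0],"spin":-0.34},{"xyz":[90,135,0],"spin":-0.51},{"xyz":[120,180,0],"spin":-0.68},{"xyz":[150,220,0],"spin":-0.85},{"xyz":[180,260,10],"spin":-1.02},{"xyz":[205,300,30],"spin":-1.19},{"xyz":[225,329,50],"spin":-1.35}]' 0.4 20
python3 - <<'E'
from h import *
s=ctrl.sense();print(s['tcp_pos'],s['joints']);print(s['tcp_rot'],s['wrist_force'],s['opening'])
print(totool(np.array([.465,-.230,.10])-s['tcp_pos']))
snap('top','t2');snap('side','s2')
t=cv2.imread('pics/t2.png');q=cv2.imread('pics/s2.png')
r=lambda im,x,y,w,h:cv2.resize(im[y:y+h,x:x+w],(400,300),interpolation=cv2.INTER_CUBIC)
cv2.imwrite('pics/c2.png',np.hstack([r(t,335,185,120,90),r(q,295,230,120,90)]))
E
```

```text
t: 1.1
tcp_pos: [0.4651, -0.2275, 0.1807]
tcp_rot: [[-0.978, -0.208, 0.0], [-0.208, 0.978, 0.0], [-0.0, 0.0, -1.0]]
wrist_force: [0.3, 0.2, 0.5]
opening: 0.034
[ 0.46508272 -0.22754577  0.18069745] [-8.10038638e+00  1.42176874e+01 -1.87886888e+01 -1.33934882e-02
 -5.69826684e+01  2.01080824e+01]
[[-9.78146126e-01 -2.07918516e-01  2.16933490e-04]
 [-2.07918483e-01  9.78146143e-01  1.67109153e-04]
 [-2.46937744e-04  1.18352689e-04 -9.99999963e-01]] [0.33730967 0.20350004 0.49850579] 0.034017577454859546
[ 0.6111181  -2.39295039 80.69701724]
```

View pics/c2.png

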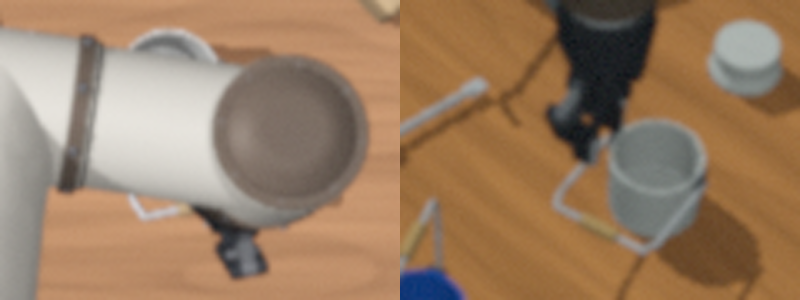

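The top crop is blocked by the wrist. The side crop still shows the grip at about (355,298) and the gripper above it. I'll descend around the grip and close gently.

```bash
python3 -m handwheel '[{"xyz":[0,-2,20],"spin":0.02},{"xyz":[0,-2,45],"spin":0.02},{"xyz":[0,-2,70],"spin":0.02},{"xyz":[0,-2,90],"spin":0.02},{"xyz":[0,-2,105],"spin":0.02},{"xyz":[0,-2,118],"spin":0.02},{"xyz":[0,-2,128],"spin":0.02},{"xyz":[0,-2,128],"spin":0.02}]' 0.4 20
python3 - <<'E'
from h import *
s=ctrl.sense();print(s['wrist_force'])
q=snap('side','s3')
cv2.imwrite('pics/c3.png',cv2.resize(cv2.imread('pics/s3.png')[240:330,310:430],(800,600),interpolation=cv2.INTER_CUBIC))
print(P('side',s['tcp_pos']), P('side',np.array(s['tcp_pos'])+[0,0,.019]))
E
```

```text
t: 2.2
tcp_pos: [0.4644, -0.2312, 0.0527]
tcp_rot: [[-0.983, -0.182, -0.001], [-0.182, 0.983, 0.0], [0.001, 0.0, -1.0]]
wrist_force: [0.1, 0.4, 0.4]
opening: 0.0345
[0.11534547 0.38030212 0.38777482]
[354.34182024 302.63605555] [354.56355594 298.6267751 ]
```

View pics/c3.png

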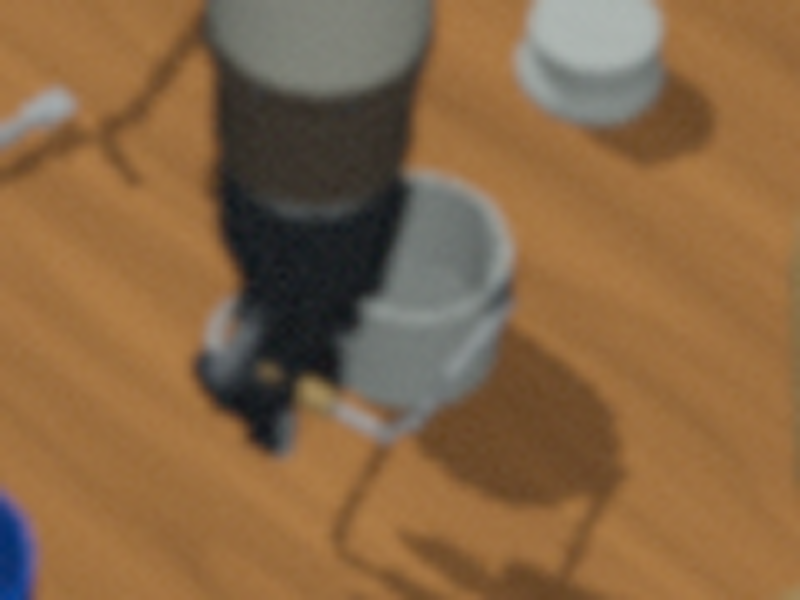

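The grip (yellow, about (310,385) in the crop) lies between the fingers, beside the unmoved pail. I'll narrow the jaws first and watch the force to check the centring.

```bash
python3 -m handwheel '[{"xyz":[0,0,0],"spin":0},{"xyz":[0,0,0],"spin":0},{"xyz":[0,0,0],"spin":0},{"xyz":[0,0,0],"spin":0},{"xyz":[0,0,0],"spin":0},{"xyz":[0,0,0],"spin":0},{"xyz":[0,0,0],"spin":0},{"xyz":[0,0,0],"spin":0}]' 0.18 20
python3 -c "
from h import *
for i in range(4): ctrl.grab_frame('top'); print(totool(ctrl.sense()['wrist_force'])/1000)"
```

```text
t: 3.25
tcp_pos: [0.4648, -0.2313, 0.0533]
tcp_rot: [[-0.983, -0.182, -0.0], [-0.182, 0.983, -0.0], [0.0, -0.0, -1.0]]
wrist_force: [0.2, -0.1, -0.6]
opening: 0.0156
[-0.43974946  1.19157672  0.4071103 ]
[-0.21787189 -0.08087319 -0.09722439]
[-0.5587428  -0.07774977  0.52576533]
[-0.2282906   0.31767957  0.56931541]
```

```bash
python3 -m handwheel '[{"xyz":[0,0,0],"spin":0},{"xyz":[0,0,0],"spin":0},{"xyz":[0,0,0],"spin":0},{"xyz":[0,0,0],"spin":0},{"xyz":[0,0,0],"spin":0},{"xyz":[0,0,0],"spin":0},{"xyz":[0,0,0],"spin":0},{"xyz":[0,0,0],"spin":0}]' 0 20
python3 -c "
from h import *
for i in range(3): ctrl.grab_frame('top'); print(totool(ctrl.sense()['wrist_force'])/1000)"
python3 -m handwheel '[{"xyz":[-0.9,0,-5.9],"spin":0},{"xyz":[-2.1,0,-11.8],"spin":0},{"xyz":[-3.6,0,-17.6],"spin":0},{"xyz":[-5.5,0,-23.3],"spin":0},{"xyz":[-7.7,0,-28.8],"spin":0},{"xyz":[-10.3,0,-34.3],"spin":0},{"xyz":[-13.2,0,-39.5],"spin":0},{"xyz":[-13.2,0,-39.5],"spin":0}]' 0 20
python3 -c "
from h import *
for i in range(4): snap('side','s4'); print(totool(ctrl.sense()['wrist_force'])/1000)
cv2.imwrite('pics/c4.png',cv2.resize(cv2.imread('pics/s4.png')[240:330,310:430],(800,600),interpolation=cv2.INTER_CUBIC))"
```

```text
t: 4.45
tcp_pos: [0.465, -0.2312, 0.0533]
tcp_rot: [[-0.983, -0.182, 0.0], [-0.182, 0.983, -0.0], [-0.0, -0.0, -1.0]]
wrist_force: [2.0, 1.4, -0.7]
opening: 0.0111
[-2.51035552  1.75849177  1.41134921]
[-2.02322505  1.52429873  0.69215852]
[-1.20414066  1.97520608  1.66112656]
t: 5.6
tcp_pos: [0.4777, -0.2288, 0.0932]
tcp_rot: [[-0.983, -0.182, -0.0], [-0.182, 0.983, 0.0], [0.0, 0.0, -1.0]]
wrist_force: [-1.7, 1.9, 0.7]
opening: 0.011
[ 0.55606375  1.84084146 -0.99410668]
[ 1.23225653  2.98187315 -1.0068746 ]
[ 0.53742543  2.24357733 -1.45189703]
[ 1.69011529  2.06641478 -1.1814069 ]
```

View pics/c4.png

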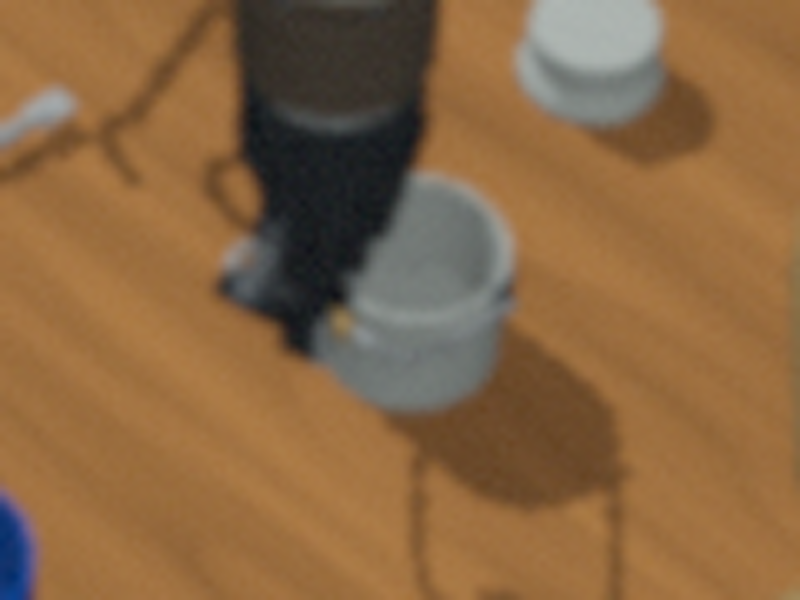

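The bail is lifting, and the pail's foot is unmoved at (415,410) in the crop. There is a little radial strain, so I'll open briefly to relax it, regrasp and continue.

```bash
Z='{"xyz":[0,0,0],"spin":0}'
python3 -m handwheel '[{"xyz":[0,0,0],"spin":0},{"xyz":[0,0,0],"spin":0},{"xyz":[0,0,0],"spin":0},{"xyz":[0,0,0],"spin":0},{"xyz":[0,0,0],"spin":0},{"xyz":[0,0,0],"spin":0},{"xyz":[0,0,0],"spin":0},{"xyz":[0,0,0],"spin":0}]' 0.18 20
python3 -c "
from h import *
for i in range(3): ctrl.grab_frame('top'); print(totool(ctrl.sense()['wrist_force'])/1000)"
python3 -m handwheel '[{"xyz":[0,0,0],"spin":0},{"xyz":[0,0,0],"spin":0},{"xyz":[0,0,0],"spin":0},{"xyz":[0,0,0],"spin":0},{"xyz":[0,0,0],"spin":0},{"xyz":[0,0,0],"spin":0},{"xyz":[0,0,0],"spin":0},{"xyz":[0,0,0],"spin":0}]' 0 20
python3 -c "
from h import *
for i in range(3): ctrl.grab_frame('top'); print(totool(ctrl.sense()['wrist_force'])/1000)"
```

```text
t: 6.8
tcp_pos: [0.4778, -0.2289, 0.0928]
tcp_rot: [[-0.983, -0.182, 0.0], [-0.182, 0.983, -0.0], [-0.0, -0.0, -1.0]]
wrist_force: [0.2, 0.2, -1.0]
opening: 0.0154
[ 0.37340232  0.13598956 -0.30742747]
[-0.62083339 -0.25081652 -0.13474059]
[-0.98429589 -0.52755879  0.08604537]
t: 7.95
tcp_pos: [0.4776, -0.2288, 0.0928]
tcp_rot: [[-0.983, -0.182, -0.0], [-0.182, 0.983, 0.0], [0.0, 0.0, -1.0]]
wrist_force: [-1.5, 1.8, 1.1]
opening: 0.0112
[ 2.2656219   2.62106835 -0.52350703]
[ 2.29433426  2.80676405 -1.26790388]
[ 1.5132558   3.1917975  -0.54578097]
```

```bash
python3 -m handwheel '[{"xyz":[-3.3,0.5,-6.8],"spin":0},{"xyz":[-8.1,0.5,-13.1],"spin":0},{"xyz":[-13.5,0.5,-19.1],"spin":0},{"xyz":[-19.3,0.5,-24.6],"spin":0},{"xyz":[-25.5,0.5,-29.6],"spin":0},{"xyz":[-32.1,0.5,-34.1],"spin":0},{"xyz":[-39.0,0.5,-38.1],"spin":0},{"xyz":[-39.0,0.5,-38.1],"spin":0}]' 0 20
python3 -c "
from h import *
for i in range(3): ctrl.grab_frame('top'); print(totool(ctrl.sense()['wrist_force'])/1000)"
python3 -m handwheel '[{"xyz":[0,0,0],"spin":0},{"xyz":[0,0,0],"spin":0},{"xyz":[0,0,0],"spin":0},{"xyz":[0,0,0],"spin":0},{"xyz":[0,0,0],"spin":0},{"xyz":[0,0,0],"spin":0},{"xyz":[0,0,0],"spin":0},{"xyz":[0,0,0],"spin":0}]' 0.2 20
python3 -c "
from h import *
for i in range(3): snap('side','s5'); print(totool(ctrl.sense()['wrist_force'])/1000)
cv2.imwrite('pics/c5.png',cv2.resize(cv2.imread('pics/s5.png')[240:330,310:430],(800,600),interpolation=cv2.INTER_CUBIC))"
```

```text
t: 9.1
tcp_pos: [0.5167, -0.2212, 0.1313]
tcp_rot: [[-0.983, -0.182, 0.001], [-0.182, 0.983, -0.0], [-0.0, -0.0, -1.0]]
wrist_force: [-0.2, 2.6, 0.3]
opening: 0.0111
[-1.31198037  1.4079937   0.53131249]
[-0.04092481  1.21681251  0.74445091]
[-0.99119314  1.3550261   1.19558716]
t: 10.25
tcp_pos: [0.516, -0.2213, 0.1309]
tcp_rot: [[-0.983, -0.182, -0.0], [-0.182, 0.983, 0.0], [0.0, 0.0, -1.0]]
wrist_force: [0.1, -1.2, -0.2]
opening: 0.0172
[ 0.05041334 -0.46725636  0.12213956]
[-0.57489795 -0.02643147 -0.28890192]
[-0.51318804  0.34901452 -0.06261804]
```

View pics/c5.png

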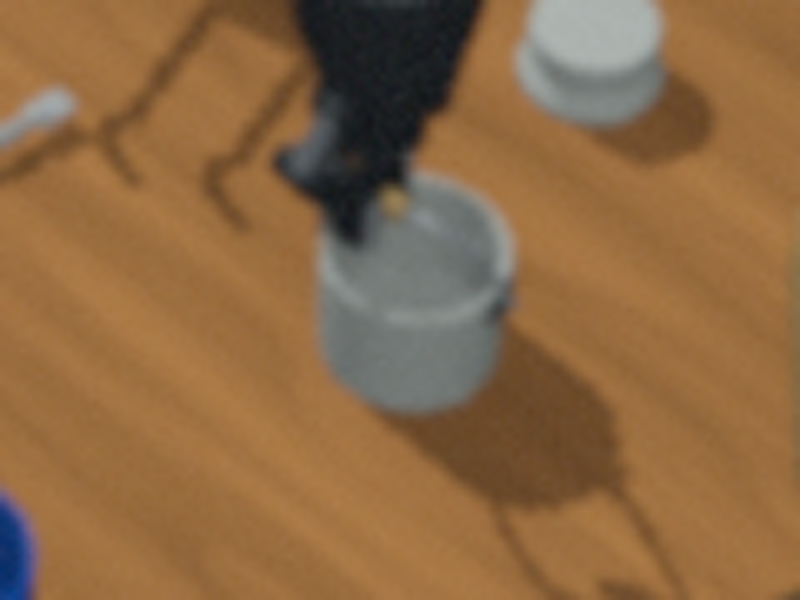

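The pail is still unmoved (foot at (415,410)). The remaining arc I'll push with the loose jaw, so no strain can build up.

```bash
python3 -m handwheel '[{"xyz":[-6.3,0,-3],"spin":0},{"xyz":[-12.9,0,-5.6],"spin":0},{"xyz":[-19.5,0,-7.7],"spin":0},{"xyz":[-26.3,0,-9.3],"spin":0},{"xyz":[-33.2,0,-10.5],"spin":0},{"xyz":[-40.2,0,-11.1],"spin":0},{"xyz":[-46.2,0,-11.3],"spin":0},{"xyz":[-48.5,0,-11.3],"spin":0}]' 0.2 20
python3 -m handwheel '[{"xyz":[0,0,0],"spin":0},{"xyz":[0,0,0],"spin":0},{"xyz":[0,0,0],"spin":0},{"xyz":[1.5,0,0],"spin":0},{"xyz":[2.5,0,0],"spin":0},{"xyz":[2.5,0,0],"spin":0},{"xyz":[2.5,0,0],"spin":0},{"xyz":[2.5,0,0],"spin":0}]' 0.2 20
python3 -c "
from h import *
snap('side','s6');snap('top','t6')
a=cv2.resize(cv2.imread('pics/s6.png')[230:320,310:430],(400,300),interpolation=cv2.INTER_CUBIC)
b=cv2.resize(cv2.imread('pics/t6.png')[180:270,330:450],(400,300),interpolation=cv2.INTER_CUBIC)
cv2.imwrite('pics/c6.png',np.hstack([a,b]))
# expected bail corners if upright
x=np.array([-.982,-.187,0]);y=np.array([.187,-.982,0]);c=np.array([.561,-.209,.06])
for th in(-.1,0,.1):
  for k in(-.017,.017,.043,.049): 
    r=.1 if abs(k)<.045 else .0
    p=c+y*k+r*(x*np.sin(th)+np.array([0,0,np.cos(th)])); print(th,k,P('side',p))"
```

```text
t: 11.4
tcp_pos: [0.5642, -0.2124, 0.1421]
tcp_rot: [[-0.983, -0.182, 0.0], [-0.182, 0.983, 0.0], [-0.0, -0.0, -1.0]]
wrist_force: [-0.9, -0.3, 0.4]
opening: 0.0172
t: 12.4
tcp_pos: [0.5613, -0.2129, 0.1422]
tcp_rot: [[-0.983, -0.182, 0.0], [-0.182, 0.983, 0.0], [-0.0, 0.0, -1.0]]
wrist_force: [-0.1, 0.4, -0.4]
opening: 0.0172
-0.1 -0.017 [370.35626825 251.17949804]
-0.1 0.017 [380.65145332 256.33837204]
-0.1 0.043 [388.63507738 260.33893254]
-0.1 0.049 [386.05953779 285.64342328]
0 -0.017 [368.49359645 253.24682177]
0 0.017 [378.80966649 258.44003722]
0 0.043 [386.80987381 262.46742362]
0 0.049 [386.05953779 285.64342328]
0.1 -0.017 [366.60090676 255.56130316]
0.1 0.017 [376.93315565 260.78873924]
0.1 0.043 [384.9462504  264.84283638]
0.1 0.049 [386.05953779 285.64342328]
```

View pics/c6.png

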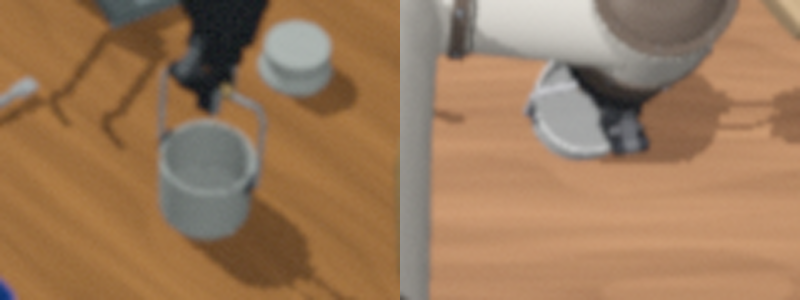

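The side crop shows the bail upright: its corner is at (388.6,262.4) against a predicted (386.8,262.5). The pail is in place. I'll centre along the grip, close at 45 N and lift.

```bash
python3 -m handwheel '[{"xyz":[0,3,0],"spin":0},{"xyz":[0,3,0],"spin":0},{"xyz":[0,3,0],"spin":0},{"xyz":[0,3,0],"spin":0},{"xyz":[0,3,0],"spin":0},{"xyz":[0,3,0],"spin":0},{"xyz":[0,3,0],"spin":0},{"xyz":[0,3,0],"spin":0}]' 0.2 20
python3 -m handwheel '[{"xyz":[0,0,0],"spin":0},{"xyz":[0,0,0],"spin":0},{"xyz":[0,0,0],"spin":0},{"xyz":[0,0,0],"spin":0},{"xyz":[0,0,0],"spin":0},{"xyz":[0,0,0],"spin":0},{"xyz":[0,0,0],"spin":0},{"xyz":[0,0,0],"spin":0}]' 0 45
python3 -m handwheel '[{"xyz":[0,0,-2],"spin":0},{"xyz":[0,0,-5],"spin":0},{"xyz":[0,0,-9],"spin":0},{"xyz":[0,0,-14],"spin":0},{"xyz":[0,0,-20],"spin":0},{"xyz":[0,0,-26],"spin":0},{"xyz":[0,0,-32],"spin":0},{"xyz":[0,0,-38],"spin":0}]' 0 45
python3 -m handwheel '[{"xyz":[0,0,-8],"spin":0},{"xyz":[0,0,-16],"spin":0},{"xyz":[0,0,-26],"spin":0},{"xyz":[0,0,-36],"spin":0},{"xyz":[0,0,-46],"spin":0},{"xyz":[0,0,-54],"spin":0},{"xyz":[0,0,-60],"spin":0},{"xyz":[0,0,-62],"spin":0}]' 0 45
python3 -c "
from h import *
s=ctrl.sense();print(s['joints']);h=np.array([.569,.180,0]);X=np.array([np.cos(np.radians(16)),np.sin(np.radians(16)),0])
print(totool(h-.07*X-np.array(s['tcp_pos'])))"
```

```text
t: 13.5
tcp_pos: [0.5607, -0.2099, 0.1422]
tcp_rot: [[-0.983, -0.182, -0.0], [-0.182, 0.983, 0.0], [0.0, 0.0, -1.0]]
wrist_force: [0.2, 0.0, 0.0]
opening: 0.0171
t: 14.5
tcp_pos: [0.5608, -0.21, 0.1423]
tcp_rot: [[-0.983, -0.182, 0.0], [-0.182, 0.983, -0.0], [-0.0, -0.0, -1.0]]
wrist_force: [-0.1, -0.2, 1.3]
opening: 0.0105
t: 15.5
tcp_pos: [0.5607, -0.2099, 0.1807]
tcp_rot: [[-0.983, -0.182, 0.0], [-0.182, 0.983, 0.0], [-0.0, 0.0, -1.0]]
wrist_force: [-0.0, -0.4, -5.2]
opening: 0.0101
t: 16.5
tcp_pos: [0.5608, -0.2099, 0.2427]
tcp_rot: [[-0.983, -0.182, 0.001], [-0.182, 0.983, -0.0], [-0.001, -0.0, -1.0]]
wrist_force: [0.3, -0.8, -5.6]
opening: 0.0104
[-5.04537293e+00  1.90471459e+01 -2.39766721e+00 -6.59266012e-04
 -6.85214758e+01  1.55322466e+01]
[ -9.1825968  375.24442005 242.6081528 ]
```

```bash
python3 -m handwheel '[{"xyz":[0,3,0],"spin":0},{"xyz":[0,10,0],"spin":-0.01},{"xyz":[1,22,0],"spin":-0.02},{"xyz":[1,38,0],"spin":-0.03},{"xyz":[2,55,0],"spin":-0.04},{"xyz":[2,75,0],"spin":-0.05},{"xyz":[3,95,0],"spin":-0.06},{"xyz":[3,115,0],"spin":-0.07}]' 0 45
python3 -m handwheel '[{"xyz":[0,20,0],"spin":0},{"xyz":[0,40,0],"spin":0},{"xyz":[0,60,0],"spin":-0.005},{"xyz":[0,80,0],"spin":-0.01},{"xyz":[0,100,0],"spin":-0.015},{"xyz":[0,120,0],"spin":-0.02},{"xyz":[0,138,0],"spin":-0.025},{"xyz":[0,154,0],"spin":-0.026}]' 0 45
python3 -c "
from h import *
s=ctrl.sense();print(s['joints']);h=np.array([.569,.180,0]);X=np.array([np.cos(np.radians(16)),np.sin(np.radians(16)),0])
print(totool(h-.085*X-np.array(s['tcp_pos'])),np.degrees(np.arctan2(s['tcp_rot'][1][0],s['tcp_rot'][0][0])))"
```

```text
t: 17.5
tcp_pos: [0.5364, -0.0959, 0.2423]
tcp_rot: [[-0.968, -0.251, 0.0], [-0.251, 0.968, 0.0], [-0.0, 0.0, -1.0]]
wrist_force: [0.3, -0.2, -5.2]
opening: 0.0102
t: 18.5
tcp_pos: [0.4979, 0.0529, 0.2424]
tcp_rot: [[-0.961, -0.276, 0.0], [-0.276, 0.961, 0.0], [-0.0, 0.0, -1.0]]
wrist_force: [0.9, 0.1, -5.2]
opening: 0.0104
[ 2.46796894e+01  9.36793024e+00 -1.55789406e+01  8.68706304e-04
 -6.50336659e+01 -8.65454026e+00]
[-18.35573958 102.53927774 242.37262114] -163.97448470515758
```

Next I'll finish the transfer, then take the pictures before going over the fork.

```bash
python3 -m handwheel '[{"xyz":[-2,18,0],"spin":0},{"xyz":[-5,36,0],"spin":0},{"xyz":[-8,54,0],"spin":0},{"xyz":[-11,70,0],"spin":0},{"xyz":[-14,83,0],"spin":0},{"xyz":[-16,93,0],"spin":0},{"xyz":[-18,100,0],"spin":0},{"xyz":[-18,102,0],"spin":0}]' 0 45
python3 -m handwheel '[{"xyz":[0,0,0],"spin":0},{"xyz":[0,0,0],"spin":0},{"xyz":[0,0,0],"spin":0},{"xyz":[0,0,0],"spin":0},{"xyz":[0,0,0],"spin":0},{"xyz":[0,0,0],"spin":0},{"xyz":[0,0,0],"spin":0},{"xyz":[0,0,0],"spin":0}]' 0 45
python3 -c "
from h import *
snap('side','s7');snap('top','t7')
a=cv2.resize(cv2.imread('pics/s7.png')[120:240,230:390],(400,300),interpolation=cv2.INTER_CUBIC)
b=cv2.resize(cv2.imread('pics/t7.png')[130:250,170:330],(400,300),interpolation=cv2.INTER_CUBIC)
cv2.imwrite('pics/c7.png',np.hstack([a,b]))"
```

```text
t: 19.5
tcp_pos: [0.4876, 0.1551, 0.2421]
tcp_rot: [[-0.961, -0.276, -0.0], [-0.276, 0.961, 0.0], [0.0, 0.0, -1.0]]
wrist_force: [0.3, -0.3, -5.8]
opening: 0.0106
t: 20.5
tcp_pos: [0.4875, 0.1547, 0.2422]
tcp_rot: [[-0.961, -0.275, 0.0], [-0.275, 0.961, 0.0], [-0.0, 0.0, -1.0]]
wrist_force: [-0.1, -0.2, -5.7]
opening: 0.0103
```

View pics/c7.png

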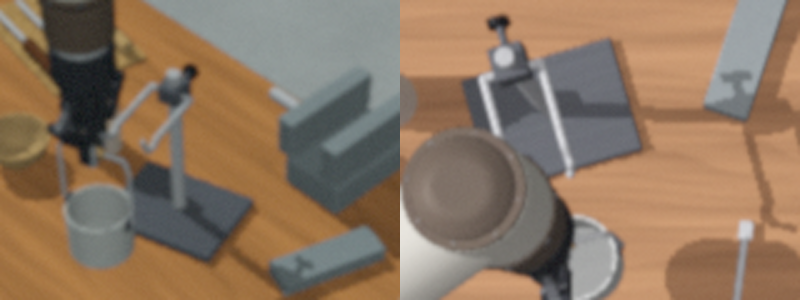

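The side crop shows the pail hanging straight outside the fork, with the prongs unobstructed. I'll take one zoom of the fork for height and position.

```bash
python3 -c "
from h import *
b=cv2.resize(cv2.imread('pics/s7.png')[140:185,260:320],(800,600),interpolation=cv2.INTER_CUBIC)
h=np.array([.569,.180]);X=np.array([np.cos(np.radians(16)),np.sin(np.radians(16))]);Y=np.array([-X[1],X[0]])
for y in(.028,-.028):
  for x,dz in((-.020,.021),(0,-.0025),(.018,.004),(.08,.004)):
    p=P('side',np.r_[h+x*X+y*Y,.208+dz]); q=((p-[260,140])*13.333).astype(int);print(x,y,p,q); cv2.circle(b,tuple(map(int,q)),5,(0,0,255),1)
cv2.imwrite('pics/c8.png',b)"
```

```text
-0.02 0.028 [271.00909351 171.72858706] [146 423]
0 0.028 [275.07654846 173.77093516] [201 450]
0.018 0.028 [278.08258124 168.82407064] [241 384]
0.08 0.028 [288.64932449 157.56406989] [381 234]
-0.02 -0.028 [286.60551244 177.73677904] [354 503]
0 -0.028 [290.4676634  179.70499502] [406 529]
0.018 -0.028 [293.45835252 174.68874907] [446 462]
0.08 -0.028 [303.83851631 163.20169241] [584 309]
```

View pics/c8.png

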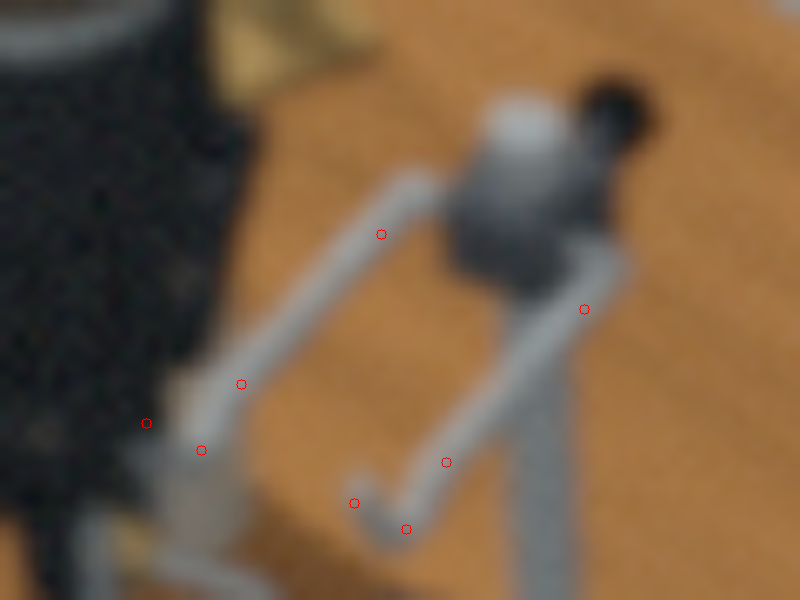

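The zoom shows the right prong's tip top at about side pixel (286.9,175.9), with the overlay sitting roughly 1.5–2 px low. The fork is therefore a bit higher than I first estimated, so I'll recompute.

```bash
python3 -c "
from h import *
from scipy.optimize import least_squares
# params: hx,hy,yaw,zw
obs=[('top',(238.1,199.2),(-.017,-.028,.020)),('top',(214.2,205.4),(-.017,.028,.020)),('top',(211.6,152.9),(.105,0,.24)),
('side',(286.85,175.9),(-.017,-.028,.020)),('side',(289.6,179.9),(0,-.028,-.0065)),('side',(299.4,149.0),(.105,0,.24))]
def pt(p,q):
  c,s=np.cos(p[2]),np.sin(p[2]); z=q[2] if q[0]>.1 else q[2]+p[3]
  return np.array([p[0]+c*q[0]-s*q[1],p[1]+s*q[0]+c*q[1],z])
f=lambda p:np.concatenate([P(n,pt(p,q))-uv for n,uv,q in obs])
r=least_squares(f,[.569,.18,.28,.21],x_scale=.01);p=r.x;print(p,np.degrees(p[2]));print(r.fun.round(2))
s=ctrl.sense();X=np.array([np.cos(p[2]),np.sin(p[2]),0])
print(totool(np.r_[p[:2],0]-np.array(s['tcp_pos'])),np.degrees(np.arctan2(s['tcp_rot'][1][0],s['tcp_rot'][0][0])))"
```

```text
[0.56746642 0.18005102 0.28957172 0.21387725] 16.59123770505165
[-0.28  0.16  0.14  0.75  0.04 -0.64 -0.09  0.23  0.51 -0.48 -0.06  0.05]
[-83.85715188   2.32095187 242.21126565] -164.01191684631667
```

```bash
python3 -m handwheel '[{"xyz":[-5,1,0],"spin":-0.01},{"xyz":[-15,1,0],"spin":-0.01},{"xyz":[-28,2,0],"spin":-0.01},{"xyz":[-42,2,0],"spin":-0.01},{"xyz":[-57,2,0],"spin":-0.01},{"xyz":[-70,2,0],"spin":-0.01},{"xyz":[-80,2,0],"spin":-0.01},{"xyz":[-84,2,0],"spin":-0.01}]' 0 45
python3 -m handwheel '[{"xyz":[0,0,4],"spin":0},{"xyz":[0,0,9],"spin":0},{"xyz":[0,0,14],"spin":0},{"xyz":[0,0,19],"spin":0},{"xyz":[0,0,24],"spin":0},{"xyz":[0,0,28],"spin":0},{"xyz":[0,0,31],"spin":0},{"xyz":[0,0,32],"spin":0}]' 0 45
python3 -m handwheel '[{"xyz":[0,0,1],"spin":0},{"xyz":[0,0,2],"spin":0},{"xyz":[0,0,3],"spin":0},{"xyz":[0,0,4],"spin":0},{"xyz":[0,0,5],"spin":0},{"xyz":[0,0,6],"spin":0},{"xyz":[0,0,6],"spin":0},{"xyz":[0,0,6],"spin":0}]' 0 45
```

```text
t: 21.6
tcp_pos: [0.5683, 0.1799, 0.2419]
tcp_rot: [[-0.959, -0.285, -0.0], [-0.285, 0.959, -0.0], [0.0, -0.0, -1.0]]
wrist_force: [-0.2, -0.6, -4.6]
opening: 0.0105
t: 22.6
tcp_pos: [0.5677, 0.1797, 0.21]
tcp_rot: [[-0.959, -0.285, -0.0], [-0.285, 0.959, -0.0], [0.0, -0.0, -1.0]]
wrist_force: [-0.3, 0.5, -4.5]
opening: 0.0105
t: 23.6
tcp_pos: [0.5677, 0.1798, 0.2043]
tcp_rot: [[-0.959, -0.285, 0.0], [-0.285, 0.959, -0.0], [-0.0, -0.0, -1.0]]
wrist_force: [0.2, -0.3, -5.2]
opening: 0.0105
```

```bash
python3 -m handwheel '[{"xyz":[0,0,0.5],"spin":0},{"xyz":[0,0,1],"spin":0},{"xyz":[0,0,1.5],"spin":0},{"xyz":[0,0,2],"spin":0},{"xyz":[0,0,2.5],"spin":0},{"xyz":[0,0,3],"spin":0},{"xyz":[0,0,3],"spin":0},{"xyz":[0,0,3],"spin":0}]' 0 45
python3 -m handwheel '[{"xyz":[0,0,0.5],"spin":0},{"xyz":[0,0,1],"spin":0},{"xyz":[0,0,1.5],"spin":0},{"xyz":[0,0,2],"spin":0},{"xyz":[0,0,2.5],"spin":0},{"xyz":[0,0,3],"spin":0},{"xyz":[0,0,3],"spin":0},{"xyz":[0,0,3],"spin":0}]' 0 45
```

```text
t: 24.6
tcp_pos: [0.5677, 0.1798, 0.2012]
tcp_rot: [[-0.959, -0.285, -0.0], [-0.285, 0.959, -0.0], [0.0, -0.0, -1.0]]
wrist_force: [-0.4, -0.1, -5.6]
opening: 0.0107
t: 25.6
tcp_pos: [0.5677, 0.1798, 0.1982]
tcp_rot: [[-0.959, -0.285, 0.0], [-0.285, 0.959, 0.0], [-0.0, 0.0, -1.0]]
wrist_force: [-0.5, 0.4, -5.1]
opening: 0.0104
```

```bash
python3 -m handwheel '[{"xyz":[0,0,0.4],"spin":0},{"xyz":[0,0,0.8],"spin":0},{"xyz":[0,0,1.2],"spin":0},{"xyz":[0,0,1.6],"spin":0},{"xyz":[0,0,2],"spin":0},{"xyz":[0,0,2],"spin":0},{"xyz":[0,0,2],"spin":0},{"xyz":[0,0,2],"spin":0}]' 0 45
python3 -m handwheel '[{"xyz":[0,0,0.4],"spin":0},{"xyz":[0,0,0.8],"spin":0},{"xyz":[0,0,1.2],"spin":0},{"xyz":[0,0,1.6],"spin":0},{"xyz":[0,0,2],"spin":0},{"xyz":[0,0,2],"spin":0},{"xyz":[0,0,2],"spin":0},{"xyz":[0,0,2],"spin":0}]' 0 45
```

```text
t: 26.6
tcp_pos: [0.5677, 0.1798, 0.1963]
tcp_rot: [[-0.959, -0.285, 0.0], [-0.285, 0.959, 0.0], [-0.0, 0.0, -1.0]]
wrist_force: [0.2, -0.0, -5.6]
opening: 0.0103
t: 27.6
tcp_pos: [0.568, 0.1798, 0.1951]
tcp_rot: [[-0.958, -0.285, 0.001], [-0.285, 0.958, 0.0], [-0.001, -0.0, -1.0]]
wrist_force: [-3.7, -0.8, 5.4]
opening: 0.0102
```

```bash
python3 -m handwheel '[{"xyz":[0.5,0,0],"spin":0},{"xyz":[1,0,0],"spin":0},{"xyz":[1.5,0,0],"spin":0},{"xyz":[1.5,0,0],"spin":0},{"xyz":[1.5,0,0],"spin":0},{"xyz":[1.5,0,0],"spin":0},{"xyz":[1.5,0,0],"spin":0},{"xyz":[1.5,0,0],"spin":0}]' 0 45
```

```text
t: 28.6
tcp_pos: [0.5677, 0.1798, 0.1951]
tcp_rot: [[-0.958, -0.285, 0.004], [-0.285, 0.958, 0.001], [-0.004, 0.0, -1.0]]
wrist_force: [1.3, -0.3, 5.0]
opening: 0.0107
```

It's seated. Contact came at the predicted dip height (wire about 0.2137 m against 0.2139 m), and it resists sideways nudging. I'll ease the press, then open partway.

```bash
python3 -m handwheel '[{"xyz":[-0.4,0,-0.3],"spin":0},{"xyz":[-0.4,0,-0.6],"spin":0},{"xyz":[-0.4,0,-0.6],"spin":0},{"xyz":[-0.4,0,-0.6],"spin":0},{"xyz":[-0.4,0,-0.6],"spin":0},{"xyz":[-0.4,0,-0.6],"spin":0},{"xyz":[-0.4,0,-0.6],"spin":0},{"xyz":[-0.4,0,-0.6],"spin":0}]' 0 20
python3 -m handwheel '[{"xyz":[0,0,0],"spin":0},{"xyz":[0,0,0],"spin":0},{"xyz":[0,0,0],"spin":0},{"xyz":[0,0,0],"spin":0},{"xyz":[0,0,0],"spin":0},{"xyz":[0,0,0],"spin":0},{"xyz":[0,0,0],"spin":0},{"xyz":[0,0,0],"spin":0}]' 0.3 20
python3 -c "
from h import *
snap('side','s9')
cv2.imwrite('pics/c9.png',cv2.resize(cv2.imread('pics/s9.png')[140:230,250:370],(800,600),interpolation=cv2.INTER_CUBIC))"
```

```text
t: 29.6
tcp_pos: [0.5675, 0.1797, 0.1952]
tcp_rot: [[-0.958, -0.285, 0.002], [-0.285, 0.958, 0.001], [-0.002, 0.0, -1.0]]
wrist_force: [4.2, 0.3, 3.1]
opening: 0.0107
t: 30.6
tcp_pos: [0.5666, 0.1795, 0.1948]
tcp_rot: [[-0.959, -0.285, 0.0], [-0.285, 0.959, 0.0], [-0.0, 0.0, -1.0]]
wrist_force: [0.1, 0.4, 0.2]
opening: 0.0262
```

View pics/c9.png

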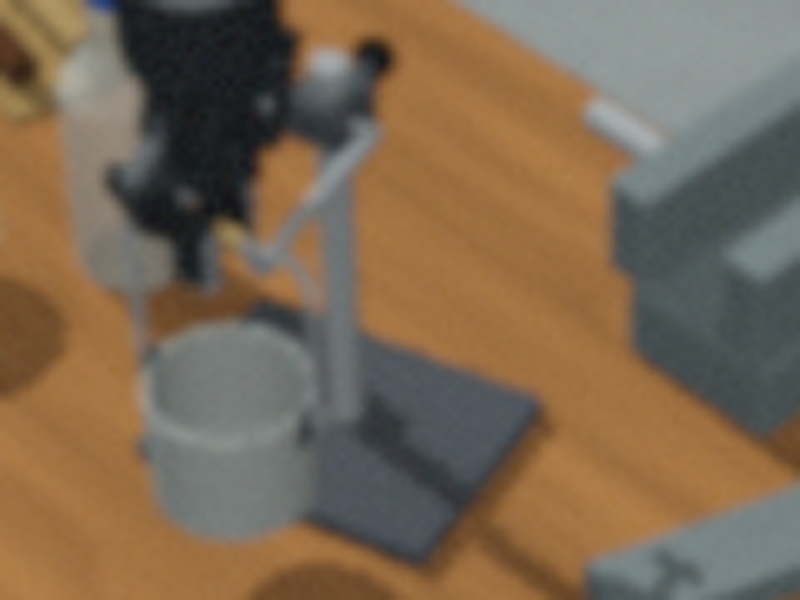

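The pail hangs upright with the wire in the near prong's dip at about (262,258) in the crop. The tool reads about 0 N, so the hanger carries the weight. I'll retreat straight up, then sideways.

```bash
python3 -m handwheel '[{"xyz":[0,0,-4],"spin":0},{"xyz":[0,0,-9],"spin":0},{"xyz":[0,0,-15],"spin":0},{"xyz":[0,0,-22],"spin":0},{"xyz":[0,0,-30],"spin":0},{"xyz":[0,0,-40],"spin":0},{"xyz":[0,0,-52],"spin":0},{"xyz":[0,0,-66],"spin":0}]' 0.3 20
python3 -m handwheel '[{"xyz":[0,-2,-15],"spin":0},{"xyz":[0,-10,-30],"spin":0},{"xyz":[0,-30,-45],"spin":0},{"xyz":[10,-60,-60],"spin":0},{"xyz":[15,-100,-60],"spin":0},{"xyz":[20,-140,-60],"spin":0},{"xyz":[20,-180,-60],"spin":0},{"xyz":[20,-200,-60],"spin":0}]' 0.3 20
python3 -m handwheel '[{"xyz":[0,0,0],"spin":0},{"xyz":[0,-20,0],"spin":0},{"xyz":[0,-50,0],"spin":0},{"xyz":[0,-80,0],"spin":0},{"xyz":[0,-100,0],"spin":0},{"xyz":[0,-120,0],"spin":0},{"xyz":[0,-130,0],"spin":0},{"xyz":[0,-130,0],"spin":0}]' 0.3 20
python3 -c "
from h import *
a=snap('side','s10');t=snap('top','t10')
for i in range(4): b=snap('side','s11')
print('motion',cv2.absdiff(a,b)[140:240,240:330].max(), 'noise',cv2.absdiff(a,b)[400:,500:].max())
r=lambda f,x,y:cv2.resize(cv2.imread(f)[y:y+75,x:x+100],(400,300),interpolation=cv2.INTER_CUBIC)
o=cv2.imread('pics/t1.png');n=cv2.imread('pics/t10.png')
cv2.imwrite('pics/c10.png',np.vstack([np.hstack([r('pics/s11.png',245,145),r('pics/t10.png',180,140)]),np.hstack([cv2.resize(n,(400,300)),cv2.resize(cv2.absdiff(o,n),(400,300))])]))"
```

```text
t: 31.65
tcp_pos: [0.5667, 0.1794, 0.2617]
tcp_rot: [[-0.959, -0.285, 0.0], [-0.285, 0.959, -0.0], [-0.0, -0.0, -1.0]]
wrist_force: [0.1, -0.3, -0.0]
opening: 0.0259
t: 32.65
tcp_pos: [0.6047, -0.0209, 0.3213]
tcp_rot: [[-0.959, -0.282, 0.0], [-0.282, 0.959, -0.0], [-0.0, -0.0, -1.0]]
wrist_force: [0.9, -0.2, -0.1]
opening: 0.0259
t: 33.65
tcp_pos: [0.6416, -0.1429, 0.3205]
tcp_rot: [[-0.959, -0.284, -0.0], [-0.284, 0.959, 0.0], [0.0, 0.0, -1.0]]
wrist_force: [-0.7, 0.3, 0.2]
opening: 0.0253
motion 11 noise 18
```

View pics/c10.png

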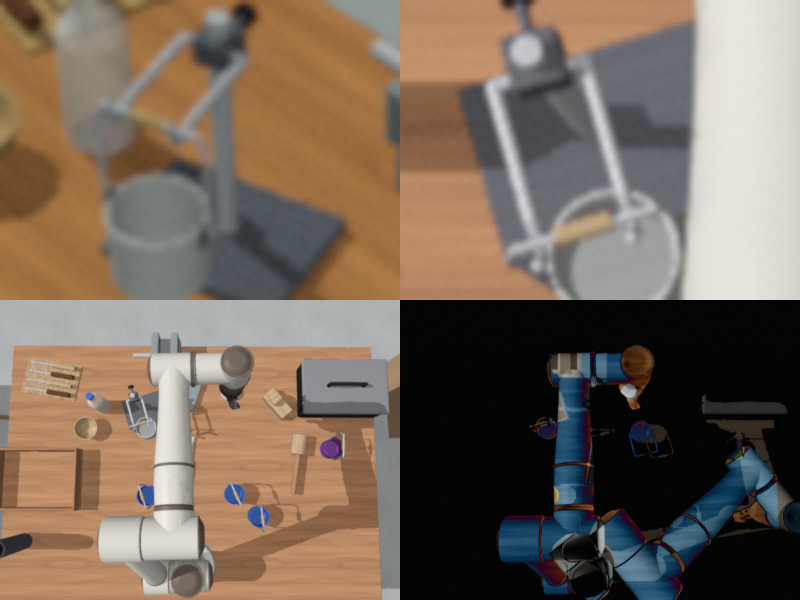

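The wire lies in both dips behind the upturned tips, with the grip between the prongs. The pail isn't moving, and the difference image shows no visible bystander moved. I'm handing in.

```bash
python3 -c "
from h import *
print(ctrl.sense()['wrist_force'],ctrl.job_done())"
```

```text
the job is handed in; nothing more can be done
[ 0.05264761 -0.1525176  -0.52928552] None
```

The steel pail now hangs on the fork with its wire in the dips of both prongs, and I handed the job in at about 34 s of the 72 s.

- **Bail:** I swung it up while the pail stood on the table, gripping the wooden sleeve for the first part and pushing with loosely open jaws for the rest. Forces stayed under about 4 N, and the side pictures showed no movement of the pail's foot.
- **Hanging:** I lifted it by the grip and lowered it slowly. Contact came at about 0.2137 m wire height, against 0.2139 m estimated from the pictures. A sideways nudge met resistance, as expected with the wire in the dips. I pressed about 5 N past contact before easing off and opening.
- **Last checks:** After release the tool read about 0 N. Both views show the wire in both dips, and the pail was still, with frame differences within camera noise. The top-view comparison shows no visible bystander moved, but the arm hid the whetstone, gouge and wax tin in that view; it passed well above the whetstone and gouge and did not go near the tin.

Nothing disagreed except the first fork height estimate. It was about 5 mm low, and I corrected it from a closer look before lowering.

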